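# Draw the top tin from the stack dispenser and store it on the magnetic strip

### The job

Take the top tin (orange window) off the pile in the white dispenser: the hood stops it from being lifted straight up, so first draw it all the way out, standing flat, onto the dispenser's landing, for instance with the closed fingertips hooked inside its raised lid rim. Then lift it across, set it down gently and upright at the free end of the steel strip, centred across the strip, and slide it along against the black end stop until it bears there firmly but not hard (more than 3 N for a moment, never over 25 N), and leave it standing there. Do not tip the tin over, and leave the two lower tins in the pile, the tins on the strip, the grinder, the jar and the spoon as they are.

Things in the scene. Friction and masses are not known exactly. Their poses are not given: they have to be found in the camera images.
- top_tin: The tin to move: round brushed-steel tin, 62 mm diameter, 30 mm high, 100 to 210 g, orange disc under a clear lid window. The window lies 23 mm above its underside; round it stands a rim 7 mm higher, 3.5 mm thick (55 mm inner diameter), strong enough to be pulled from inside with shut fingertips. Origin: centre of its underside, z up.
- mid_tin: The tin just under the top tin, same size, green disc; the top tin stands on its rim without interlocking. Friction between tins, and on landing and strip, is 0.5 to 0.7: the top tin slides if drawn slowly and level from low inside its rim, but may tip forward if the fingertips also press down on it or bear down along the rim. Origin: centre of its underside.
- low_tin: The lowest tin of the pile, same size, green disc, standing on the drawer floor. Origin: centre of its underside.
- rack: White fixed dispenser, open to its -x side. Origin on the floor at the axis of the pile of three tins (top tin's underside 60 mm up, rim 90 mm up); z up. Side walls 86 mm high, 6 mm thick, inner faces at y = +-33 mm, from x = -18 to +38 mm; back wall at x = +33 to +39 mm. A tin is all the way out when its axis is beyond x = -66 mm.
- hood (a point): Middle of the front edge of the dispenser's clear hood, at its underside, 92.5 mm above the floor, at x = +8 mm of the dispenser. The hood is 5 mm thick and covers from here back to the back wall; the rest of the top tin is open from above.
- landing (a point): Centre of the landing's flat top: a white block 48 mm wide (y) and 105 mm long (dispenser x = -33 to -138 mm), 58.5 mm high (1.5 mm below the top tin's underside in the pile), without fences. It also holds back the lower tins. Axes as the dispenser's.
- strip: Fixed stainless strip lying on the drawer floor, 50 mm wide (x), 300 mm long (y), 6 mm thick. Origin: centre of its underside, z up. Two tins stand on it at about y = -110 and -40 mm; its +y end is free and has the end stop. There is no real magnetic pull: tins stand and slide on it.
- stop: Black rigid end stop fixed on the strip, 50 mm wide, 10 mm thick, its top 36 mm above the floor. Its frame is the same as the strip's: origin at the centre of the strip's underside; the face that the tin touches is at y = +140 mm, so a tin that touches it has its axis at y = +109 mm.
- strip_tin_a: Tin with red disc on the strip, same size, 200 g, a bystander. Origin: centre of its underside.
- strip_tin_b: Tin with yellow disc on the strip, same size, 200 g, a bystander. Origin: centre of its underside.
- grinder: White ceramic grinder, 54 mm diameter, 120 mm high, a bystander. Origin: centre of its underside.
- jar: Glass jar with wire latch, 60 mm diameter, 76 mm high, a bystander. Origin: centre of its underside.
- spoon: Charcoal measuring spoon, about 125 mm long, 18 mm high, lying along its x axis (cup at +x), a bystander. Origin on the floor under where handle and cup meet.
Things that resemble listed ones, but are neither listed nor needed, are in the scene too. What is shaped like the top_tin but purple or turquoise is not meant.

How it is judged:
By the outcome, as a careful person would: the job done as asked, in the order asked, and still so for the second after the job is handed in, with the robot touching nothing.
It also fails if it takes over 58 s, if anything falls off the work surface, if the arm or the gripper's body presses on something with over 40 N, if the wrist force passes 120 N, or if a joint passes its speed limit or range.

### The arm

A 6-joint arm with a two-finger parallel gripper is mounted at the origin on the work surface. World frame = base frame: x ahead of the robot, y to its left, z up, the work surface at z = 0. Lengths are in m, angles in degrees, forces in N, time in s.
With the tool pointing down it reaches from about 0.25 to 0.725 m from the base axis. Payload 9.7 kg.
Tool frame: the origin (TCP) lies between the finger pads; the fingertips stand bot.tcp_to_tips ahead of it and the grasp point (between the pads) lies 2 mm behind it (bot.tcp_to_tips is the distance from the TCP to the fingertips, in m); z points along the fingers, y is the line along which they close (so a half turn about z gives the same grasp; the last joint's range is limited). The gripper opens to 85 mm and grips with 20 to 120 N. Pads are 22 mm wide; open, the fingers measure 114 mm over their backs; the gripper's body (76 mm by 85 mm) begins 54 mm behind the grasp point. The pads swing forward as they close: fully open they stand 13 mm farther back than shut.
Start: joints at [-69.557, 4.979, 10.078, 95.1, 0, 90], TCP at [0.192, -0.515, 0.221] pointing down, gripper open.
Joint ranges: [-179.16, 179.16], [-48.56, 103.87], [-65.8, 70.77], [-126.05, 130.52], [-82.76, 87.17], [-180, 180]. Speed limits (degrees/s): [127.2, 127.2, 147.25, 180, 180, 180].

### API

Orientations are given as [roll, pitch, yaw] about the fixed x, y, z axes, in that order (R = Rz(yaw) Ry(pitch) Rx(roll)).
In Python, from workcell import sensors, camera, camera_params, bot gives the robot as it stands.
- The arm moves only by the tool apply_moves, never from a script. Its argument "motion" is a list of rows, each an object with "jaw": the opening, from -1 (shut) to 1 (fully open); "xyz": the shift along the tool's x, y, z in mm, a list of three; "twist": the turn about the tool's z in rad. A call has 1 to 5 rows; each row is the pose to reach, as a shift and turn from the pose commanded when the call began, along the tool's axes at that moment; what a row does not reach only later rows make up. A row lasts 1/8 s, in which the tool goes at most 62.5 mm and 10.7 degrees, less where a joint would pass 70% of its speed; a pose out of reach is approached as far as the arm can. A call with a gripper value outside its range is refused whole. The fingers move at their own pace and stop on an object; "grip_force" is the grip in N (left out, the last holds). Time passes only in rows, so rows that repeat a pose let the fingers close. It gives the time, the measured TCP pose, the force, the opening and the grip force at its end, in the units of the state.
- sensors.get_obs(): the state, without advancing time (a new reading comes with each control period).
- camera(name): name is "side" or "top"; returns (picture, depth): 400x640x3 uint8, red, green, blue; 400x640 float32, m along the optical axis (not along the pixel's ray), 0 where there is no reading.
- camera_params(name): a dict with "mtx" (3x3 intrinsics, pixels), "k1" (the pictures are not rectified: a ray, as slopes to the right and down, at radius r is drawn at 1 + k1 r^2 times it, then the intrinsics apply), "rvec" (rotation vector, rad) and "tvec" (3), from world to camera coordinates, as OpenCV has them. Camera axes: x right, y down, z forward; pixel columns grow to the right and rows downward; lengths in m; the calibration is good to about 2 mm. A picture is of the moment at which its call begins. camera_params takes no time and is no camera call.
- bot.job_done(): hands the job in; it is judged then, once.
The state is a dict: "time": time; "q": joint angles; "qd": joint speeds; "joint_efforts": joint torques, N m; "ee_pos": TCP position; "tcp_rot": TCP orientation; "wrist_force": force on the tool from outside, world axes, zero at the start; "torque": the same for the moment, N m; "opening": finger opening in m; "grasp_force": force on a finger pad.
Only numpy, scipy, OpenCV 4.12 (cv2) and the standard library are available. Lean on these libraries where they do the work, as an engineer would, in place of code of your own. Each camera call takes 0.05 s, during which the arm holds its last target. There are 200 camera calls.

## Working session

There is one attempt and no reset: what is moved stays moved. The work goes in short steps, Python scripts to look and compute and a tool call to move; the robot and the scene stay as the last step left them, time stands still between calls to the robot, and variables do not carry over. Pictures are saved under pics/ and viewed, at most 10 in all, crops included, and the job is handed in when it is done.

Besides the shell and the picture viewer there is one more tool, called as name(argument=value, ...), one argument or row to a line, values as JSON. apply_moves: Moves the arm, as the interface text tells. Its arguments: {"type":"object","properties":{"motion":{"type":"array","items":{"type":"object","properties":{"jaw":{"type":"number"},"xyz":{"type":"array","items":{"type":"number"}},"twist":{"type":"number"}}}},"grip_force":{"type":"number"}},"required":["motion"]}

```bash
ls; mkdir -p pics
python3 - <<'E'
from workcell import sensors,camera,camera_params,bot
import cv2,numpy as np
o=sensors.get_obs();print({k:np.round(v,3) for k,v in o.items()},bot.tcp_to_tips)
for n in("top","side"):
    im,d=camera(n);cv2.imwrite(f"pics/{n}0.png",im[...,::-1]);np.savez(f"{n}0.npz",im=im,d=d);print(camera_params(n))
E
```

```text
pics
{'time': np.float64(0.0), 'q': array([-69.556,   5.01 ,  10.033,  95.098,   0.   ,  89.999]), 'qd': array([ 0.013,  0.007,  0.075, -0.024,  0.018, -0.001]), 'joint_efforts': array([-4.0000e-03, -5.2039e+01,  4.6480e+01,  1.6000e-02, -0.0000e+00,
        0.0000e+00]), 'ee_pos': array([ 0.192, -0.515,  0.22 ]), 'tcp_rot': array([-179.925,   -0.   ,   20.444]), 'wrist_force': array([-0.615,  0.217, -0.485]), 'torque': array([0.013, 0.06 , 0.025]), 'grasp_force': np.float64(0.0), 'opening': np.float64(0.086)} 0.017
{'mtx': array([[378.86150674,   0.        , 325.27023312],
       [  0.        , 378.86150674, 192.32709132],
       [  0.        ,   0.        ,   1.        ]]), 'k1': -0.06475795421019004, 'rvec': array([ 2.11767976, -2.13081559,  0.21815748]), 'tvec': array([0.03547471, 0.61040965, 0.95858011])}
{'mtx': array([[501.01883281,   0.        , 312.43920754],
       [  0.        , 501.01883281, 197.37257116],
       [  0.        ,   0.        ,   1.        ]]), 'k1': -0.014754806328454566, 'rvec': array([ 0.43037132, -2.61256578,  1.36721221]), 'tvec': array([0.59202262, 0.17127535, 1.41512879])}
```

View pics/top0.png

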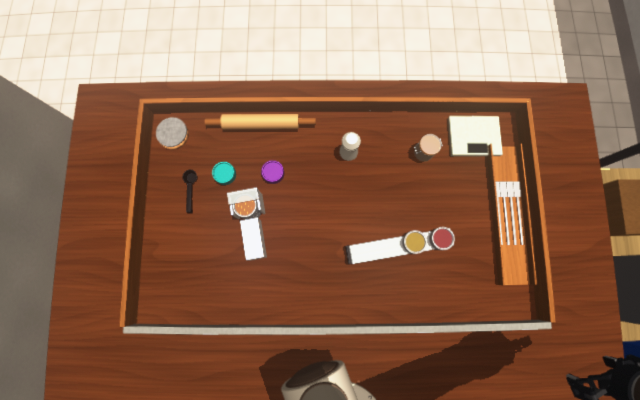

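View pics/side0.png

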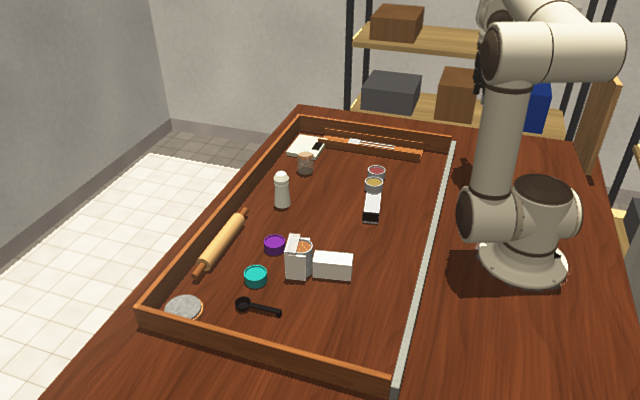

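The top view shows the dispenser at about (245,205) with an orange disc, its landing at (252,240), and the strip from (347,254) with its black stop to the tins at (415,242) and (443,238). There are three candidates for the tin: orange (245,207), purple (272,171) and turquoise (223,172). Orange fits, because it has the orange window, sits in the white dispenser and lies under the hood. I'll measure it and confirm in an enlarged crop.

```bash
cat > h.py <<'E'
import cv2,numpy as np
from workcell import camera_params
def world(n,uv,d):
    p=camera_params(n);uv=np.asarray(uv,float).reshape(-1,1,2)
    r=cv2.undistortPoints(uv,p["mtx"],np.array([p["k1"],0,0,0.])).reshape(-1,2)
    c=np.c_[r,np.ones(len(r))]*np.asarray(d).reshape(-1,1)
    R=cv2.Rodrigues(p["rvec"])[0];return (c-p["tvec"])@R
def cloud(n,im,d):
    v,u=np.nonzero(d>0);return np.c_[u,v],world(n,np.c_[u,v],d[v,u]),im[v,u].astype(int)
def project(n,P):
    p=camera_params(n);return cv2.projectPoints(np.asarray(P,float).reshape(-1,1,3),p["rvec"],p["tvec"],p["mtx"],np.array([p["k1"],0,0,0.]))[0].reshape(-1,2)
E
python3 - <<'E'
from h import *
z=np.load("top0.npz");im,d=z["im"],z["d"]
uv,P,c=cloud("top",im,d)
G=P.reshape(400,640,3) if len(P)==256000 else None
for nm,(u,v) in dict(floor1=(300,220),floor2=(320,280),tin=(245,208),landing=(252,240),landN=(247,224),landF=(258,256),hood=(243,193),strip=(380,248),stop=(350,254),yel=(415,242),red=(443,238),base=(100,250)).items():
    print(nm,np.round(world("top",[(u,v)],[d[v,u]])[0],4))
s=im[180:265,205:285];w=im[225:270,335:470]
cv2.imwrite("pics/c1.png",np.vstack([np.pad(cv2.resize(s,None,fx=4.5,fy=4.5,interpolation=2),((0,0),(0,250),(0,0))),cv2.resize(w,(610,203),interpolation=2)])[...,::-1])
E
```

```text
floor1 [ 0.5436  0.1025 -0.0011]
floor2 [0.3784 0.0472 0.0025]
tin [0.5653 0.2411 0.0838]
landing [0.4839 0.2247 0.0608]
landN [0.5266 0.24   0.0564]
landF [0.4425 0.2084 0.0582]
hood [0.6022 0.2446 0.0987]
strip [ 0.4635 -0.1185  0.0091]
stop [ 0.447  -0.0334  0.0356]
yel [ 0.4776 -0.2111  0.0306]
red [ 0.4873 -0.2874  0.0351]
base [0.4598 0.6645 0.0039]
```

View pics/c1.png

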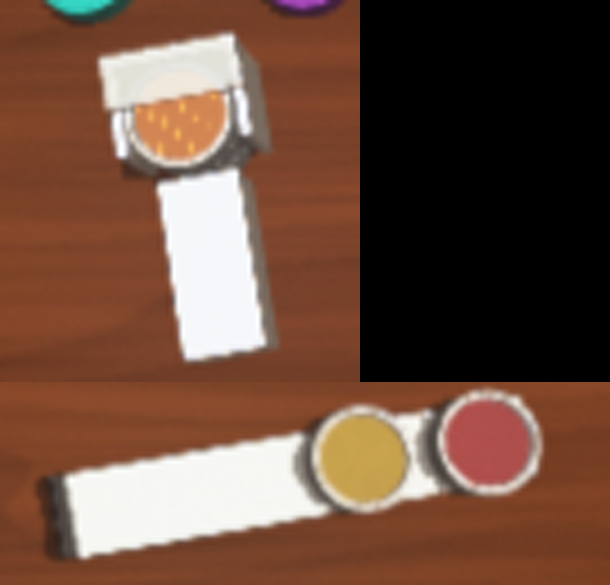

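The crop confirms the orange disc in the dispenser under the hood (full-image pixel 245,207). The strip's black stop is on its left end at (350,254). Next I'll fit the frames.

```bash
cat >> h.py <<'E'
def onplane(n,uv,z):
    a=world(n,uv,np.full(len(uv),.5));b=world(n,uv,np.full(len(uv),1.5))
    t=(z-a[:,2])/(b[:,2]-a[:,2]);return a+t[:,None]*(b-a)
E
python3 - <<'E'
from h import *
z=np.load("top0.npz");im,d=z["im"],z["d"]
def rect(box,zz,thr,nm):
    u0,v0,u1,v1=box;s=cv2.resize(im[v0:v1,u0:u1],None,fx=8,fy=8,interpolation=cv2.INTER_LINEAR)
    m=(s.min(2)>thr).astype(np.uint8)
    n,l,st,_=cv2.connectedComponentsWithStats(m);k=1+st[1:,4].argmax()
    v,u=np.nonzero(l==k);uv=np.c_[(u+.5)/8-.5+u0,(v+.5)/8-.5+v0]
    P=onplane("top",uv,zz)[:,:2];print(nm,cv2.minAreaRect((P*1000).astype(np.float32)));return P
for t in(130,160):
  rect((225,212,285,270),.0585,t,"land"); rect((340,225,425,270),.006,t,"strip")
# discs
uv,P,c=cloud("top",im,d);hsv=cv2.cvtColor(im,cv2.COLOR_RGB2HSV)
def disc(h,box,zz,nm):
    u0,v0,u1,v1=box;s=cv2.resize(im[v0:v1,u0:u1],None,fx=8,fy=8,interpolation=cv2.INTER_LINEAR)
    H=cv2.cvtColor(s,cv2.COLOR_RGB2HSV);m=((abs(H[...,0].astype(int)-h)<7)|(H[...,0]>170)*(h<3))&(H[...,1]>110)&(H[...,2]>130)
    n,l,st,ce=cv2.connectedComponentsWithStats(m.astype(np.uint8));k=1+st[1:,4].argmax()
    v,u=np.nonzero(l==k);Q=onplane("top",np.c_[(u+.5)/8-.5+u0,(v+.5)/8-.5+v0],zz)*1000
    print(nm,Q.mean(0).round(1),np.round(cv2.minEnclosingCircle(Q[:,:2].astype(np.float32))[0],1),Q.min(0).round(),Q.max(0).round())
disc(23,(395,220,435,262),.029,"yel");disc(0,(428,220,462,256),.029,"red");disc(12,(228,196,262,220),.083,"orange")
# floor z, stop
for b in((270,200,340,240),(350,200,420,230),(180,215,230,300),(280,260,340,300)):
    s=d[b[1]:b[3],b[0]:b[2]];v,u=np.mgrid[b[1]:b[3],b[0]:b[2]];W=world("top",np.c_[u.ravel(),v.ravel()],s.ravel());print("floor",np.median(W[:,2]))
W=world("top",uv,d[uv[:,1],uv[:,0]])
m=(abs(W[:,2]-.0585)<.006)&(abs(uv[:,0]-252)<22)&(abs(uv[:,1]-240)<15);print("landz",np.median(W[m,2]),m.sum())
E
```

```text
land ((489.2214660644531, 226.60995483398438), (108.90406036376953, 50.62848663330078), 10.331698417663574)
strip ((459.9465637207031, -113.32573699951172), (53.33137130737305, 157.53054809570312), 9.278721809387207)
land ((488.888671875, 226.6796112060547), (107.0049057006836, 49.2819709777832), 10.341090202331543)
strip ((459.845458984375, -113.0618896484375), (51.86488723754883, 154.9009246826172), 9.301666259765625)
yel [ 479.  -211.3   29. ] [ 479.  -211.2] [ 454. -236.   29.] [ 504. -186.   29.]
red [ 487.9 -287.9   29. ] [ 488.  -288.1] [ 463. -313.   29.] [ 512. -264.   29.]
orange [567.6 242.   83. ] [573.9 243.2] [549. 217.  83.] [587. 269.  83.]
floor 0.00034843177323245643
floor 0.00048325554990390326
floor 0.00033480420144747016
floor 0.0004791530004116309
landz 0.05882321855888259 545
```

The landing fits at 107×49 mm (should be 105×48) at z 58.8, centre (489,226.7), yaw 10.34°, which puts the pile axis at about (573,242). The strip yaw is 9.3° with its axis through (460,-113). Next I'll move above the open part of the tin with the jaw shut and tool x along the dispenser x.

apply_moves(
  motion=[
    {"jaw":-1,"xyz":[612,-578,0],"twist":0.176},
    {"jaw":-1,"xyz":[612,-578,0],"twist":0.176},
    {"jaw":-1,"xyz":[612,-578,0],"twist":0.176},
    {"jaw":-1,"xyz":[612,-578,0],"twist":0.176},
    {"jaw":-1,"xyz":[612,-578,0],"twist":0.176},
  ],
)

```text
time: 0.72
ee_pos: [0.3304, -0.2331, 0.2204]
tcp_rot: [180.0, -0.0, 10.3]
wrist_force: [1.1, -0.6, 0.4]
opening: -0.0001
grasp_force: 0.0
```

```bash
cat > go.py <<'E'
import sys,numpy as np
from scipy.spatial.transform import Rotation as Ro
from workcell import sensors
o=sensors.get_obs();R=Ro.from_euler("xyz",o["tcp_rot"],degrees=True).as_matrix()
A=np.array([573.1,242.0]);ex=np.array([.9838,.1795]);ey=np.array([-.1795,.9838])
def info():
    p=o["ee_pos"]*1000;r=p[:2]-A
    print("t",round(float(o["time"]),2),"tcp",p.round(1),"rpy",np.round(o["tcp_rot"],2),"rack xy",(r@ex).round(1),(r@ey).round(1),"F",np.round(o["wrist_force"],2),"T",np.round(o["torque"],2),"open",round(float(o["opening"])*1000,1),"q",np.round(o["q"],1))
def to(x,y,z,yaw):
    d=np.array([x,y,z])-o["ee_pos"]*1000
    dy=(yaw-o["tcp_rot"][2]+180)%360-180
    print("move",(R.T@d).round(1),"twist",round(-np.radians(dy),4))
info()
if len(sys.argv)>4: to(*map(float,sys.argv[1:5]))
E
python3 go.py 564.2 240.4 150 10.34
```

```text
t 0.72 tcp [ 330.4 -233.1  220.4] rpy [ 1.800e+02 -1.000e-02  1.033e+01] rack xy -324.1 -423.8 F [ 1.08 -0.62  0.37] T [-0.02 -0.01 -0.01] open -0.1 q [-35.2 -14.8  -8.3  96.4   0.  134.5]
move [ 314.9 -423.9   70.4] twist -0.0002
```

Joint 6 would pass its range with this yaw (q6 ≈ 193° there), so I'll use the half-turned orientation (yaw -169.66).

apply_moves(
  motion=[
    {"jaw":-1,"xyz":[315,-424,0],"twist":-1.57},
    {"jaw":-1,"xyz":[315,-424,0],"twist":-1.57},
    {"jaw":-1,"xyz":[315,-424,0],"twist":-1.57},
    {"jaw":-1,"xyz":[315,-424,0],"twist":-1.57},
    {"jaw":-1,"xyz":[315,-424,0],"twist":-1.57},
  ],
)

```text
time: 1.35
ee_pos: [0.4687, 0.0475, 0.2205]
tcp_rot: [180.0, 0.0, 64.4]
wrist_force: [1.1, -0.8, 0.3]
opening: -0.0001
grasp_force: 0.0
```

```bash
python3 go.py 564.2 240.4 150 -169.66
```

```text
t 1.35 tcp [468.7  47.5 220.5] rpy [179.99   0.    64.45] rack xy -137.6 -172.6 F [ 1.08 -0.84  0.3 ] T [-0.03 -0.    0.02] open -0.1 q [  5.8  -5.8  -0.6  95.1  -0.  121.3]
move [215.2   2.9  70.4] twist -2.1972
```

apply_moves(
  motion=[
    {"jaw":-1,"xyz":[215,3,0],"twist":-2.197},
    {"jaw":-1,"xyz":[215,3,0],"twist":-2.197},
    {"jaw":-1,"xyz":[215,3,0],"twist":-2.197},
    {"jaw":-1,"xyz":[215,3,0],"twist":-2.197},
    {"jaw":-1,"xyz":[215,3,0],"twist":-2.197},
  ],
)

```text
time: 1.98
ee_pos: [0.5652, 0.2394, 0.2188]
tcp_rot: [-179.9, -0.0, 118.3]
wrist_force: [0.4, -0.2, 0.6]
opening: 0.0
grasp_force: 0.0
```

```bash
python3 go.py 564.2 240.4 125 -169.66
```

```text
t 1.98 tcp [565.2 239.4 218.8] rpy [-1.7986e+02 -2.0000e-02  1.1828e+02] rack xy -8.2 -1.1 F [ 0.36 -0.23  0.56] T [-0.01  0.01  0.  ] open 0.0 q [23.  14.2 20.3 96.3  0.  84.7]
move [ 1.3 -0.2 93.8] twist -1.2577
```

apply_moves(
  motion=[
    {"jaw":-1,"xyz":[1,0,15],"twist":-1.258},
    {"jaw":-1,"xyz":[1,0,30],"twist":-1.258},
    {"jaw":-1,"xyz":[1,0,45],"twist":-1.258},
    {"jaw":-1,"xyz":[1,0,60],"twist":-1.258},
    {"jaw":-1,"xyz":[1,0,70],"twist":-1.258},
  ],
)

```text
time: 2.6
ee_pos: [0.5641, 0.2381, 0.1493]
tcp_rot: [-180.0, -0.1, 171.9]
wrist_force: [0.5, -0.1, 0.1]
opening: 0.0001
grasp_force: 0.0
```

```bash
python3 go.py 564.2 240.4 120 -169.66
```

```text
t 2.6 tcp [564.1 238.1 149.3] rpy [-1.7995e+02 -8.0000e-02  1.7186e+02] rack xy -9.5 -2.2 F [ 0.46 -0.07  0.06] T [ 0.05 -0.02  0.  ] open 0.1 q [22.9 12.8 11.  88.3  0.  31. ]
move [ 0.2  2.3 29.3] twist -0.3226
```

apply_moves(
  motion=[
    {"jaw":-1,"xyz":[0,2,10],"twist":-0.322},
    {"jaw":-1,"xyz":[0,2,20],"twist":-0.322},
    {"jaw":-1,"xyz":[0,2,30],"twist":-0.322},
    {"jaw":-1,"xyz":[0,2,33],"twist":-0.322},
    {"jaw":-1,"xyz":[0,2,33],"twist":-0.322},
  ],
)

```text
time: 3.22
ee_pos: [0.5647, 0.2402, 0.1175]
tcp_rot: [-180.0, -0.0, -170.1]
wrist_force: [0.1, 0.3, 0.0]
opening: -0.0004
grasp_force: 0.0
```

```bash
python3 go.py 564.2 240.4 103 -169.66;python3 - <<'E'
from h import *
from workcell import camera
im,d=camera("side");np.savez("side1.npz",im=im,d=d);a=cv2.resize(im[205:300,250:370],None,fx=6,fy=6,interpolation=2);cv2.imwrite("pics/s1.png",a[...,::-1])
im,d=camera("top");np.savez("top1.npz",im=im,d=d)
E
```

```text
t 3.23 tcp [564.7 240.2 117.5] rpy [-1.7999e+02 -2.0000e-02 -1.7015e+02] rack xy -8.6 -0.3 F [0.1 0.3 0. ] T [0.   0.02 0.02] open -0.4 q [23.  12.9  7.6 84.7 -0.  13.2]
move [ 0.4  0.3 14.5] twist -0.0085
```

View pics/s1.png

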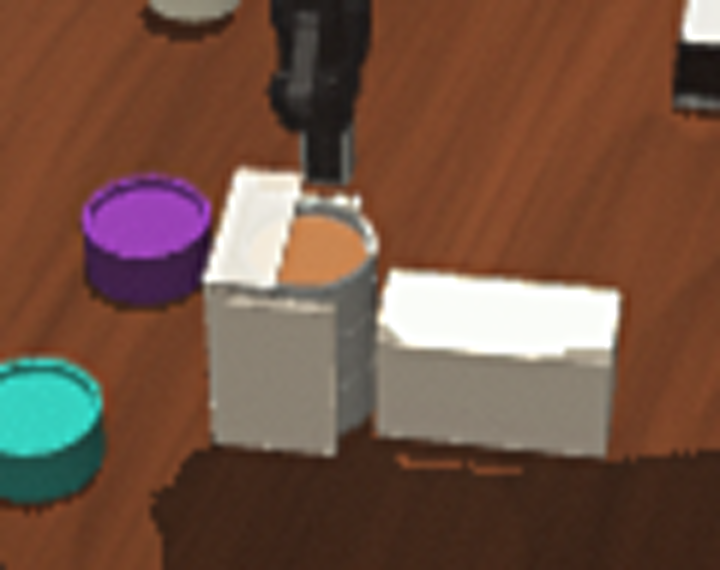

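The crop shows the shut tips ending at crop (328,182), which is full-image (304.7,235.3). The window lies at crop (315,250). I'll check both against projection before descending.

Run:
```python
from h import *
A=np.array([573.1,242.0]);ex=np.array([.9838,.1795]);ey=np.array([-.1795,.9838])
f=lambda x,y,z:[*(A+ex*x+ey*y)/1000,z/1000]
crop=lambda P:((project("side",P)-[250,205]+.5)*6).round(0)
print("tipcentre",crop([.5647,.2402,.1005]))
print("rim front/+y/-y/back",crop([f(-31,0,90),f(0,31,90),f(0,-31,90),f(31,0,90)]))
print("window front",crop([f(-27.5,0,83)]),"hood edge pts",crop([f(8,0,92.5),f(8,39,97.5),f(8,-39,97.5)]))
print("landing corners",crop([f(-33,24,58.5),f(-138,24,58.5),f(-138,-24,58.5),f(-33,-24,58.5)]))
z=np.load("side1.npz");uv,P,c=cloud("side",z["im"],z["d"])
m=(c.max(1)<70)&(P[:,2]>.09)&(P[:,2]<.13)&(abs(P[:,0]-.565)<.05)&(abs(P[:,1]-.24)<.06)
print(m.sum(),P[m].min(0),P[m].max(0))
```

```text
tipcentre [[330. 225.]]
rim front/+y/-y/back [[380. 248.]
 [299. 287.]
 [323. 198.]
 [242. 235.]]
window front [[373. 259.]] hood edge pts [[293. 236.]
 [277. 285.]
 [308. 172.]]
landing corners [[377. 338.]
 [615. 361.]
 [624. 289.]
 [393. 268.]]Traceback (most recent call last):
  File "<stdin>", line 11, in <module>
    return umr_minimum(a, axis, None, out, keepdims, initial, where)
ValueError: zero-size array to reduction operation minimum which has no identity
```

Run:
```python
from h import *
z=np.load("side1.npz");im,d=z["im"],z["d"]
for v in range(222,245,2):
    print(v,[(u,im[v,u].mean().astype(int),*(world("side",[(u,v)],[d[v,u]])[0]*1000).round().astype(int)) for u in (302,304,306,308)] )
```

```text
222 [(302, np.int64(29), np.int64(548), np.int64(297), np.int64(213)), (304, np.int64(28), np.int64(543), np.int64(298), np.int64(215)), (306, np.int64(26), np.int64(547), np.int64(273), np.int64(195)), (308, np.int64(34), np.int64(552), np.int64(246), np.int64(174))]
224 [(302, np.int64(30), np.int64(553), np.int64(286), np.int64(197)), (304, np.int64(27), np.int64(546), np.int64(290), np.int64(201)), (306, np.int64(24), np.int64(547), np.int64(273), np.int64(189)), (308, np.int64(34), np.int64(551), np.int64(248), np.int64(169))]
226 [(302, np.int64(30), np.int64(557), np.int64(275), np.int64(182)), (304, np.int64(29), np.int64(553), np.int64(272), np.int64(180)), (306, np.int64(27), np.int64(548), np.int64(272), np.int64(182)), (308, np.int64(67), np.int64(204), np.int64(1198), np.int64(951))]
228 [(302, np.int64(27), np.int64(565), np.int64(255), np.int64(158)), (304, np.int64(34), np.int64(560), np.int64(253), np.int64(158)), (306, np.int64(40), np.int64(555), np.int64(251), np.int64(158)), (308, np.int64(69), np.int64(553), np.int64(243), np.int64(153))]
230 [(302, np.int64(27)
[... 1419 characters left out ...]
 np.int64(216), np.int64(85)), (306, np.int64(100), np.int64(571), np.int64(211), np.int64(83)), (308, np.int64(123), np.int64(563), np.int64(217), np.int64(89))]
242 [(302, np.int64(140), np.int64(578), np.int64(224), np.int64(84)), (304, np.int64(139), np.int64(574), np.int64(219), np.int64(81)), (306, np.int64(145), np.int64(568), np.int64(219), np.int64(83)), (308, np.int64(120), np.int64(563), np.int64(219), np.int64(84))]
244 [(302, np.int64(138), np.int64(575), np.int64(233), np.int64(85)), (304, np.int64(139), np.int64(568), np.int64(236), np.int64(89)), (306, np.int64(139), np.int64(566), np.int64(227), np.int64(83)), (308, np.int64(140), np.int64(560), np.int64(226), np.int64(84))]
```

Run:
```python
from h import *
from workcell import camera,sensors,bot
print(bot.tcp_to_tips, sensors.get_obs()["ee_pos"],sensors.get_obs()["time"])
im,d=camera("side");np.savez("side2.npz",im=im,d=d)
for v in range(226,246,2):
    print(v,[(u,*(world("side",[(u,v)],[d[v,u]])[0]*1000).round().astype(int).tolist()) for u in (302,304,306)] )
```

```text
0.017 [0.56492946 0.24027754 0.11800177] 3.325
226 [(302, 559, 271, 178), (304, 555, 266, 176), (306, 546, 277, 186)]
228 [(302, 566, 252, 156), (304, 560, 253, 158), (306, 556, 249, 156)]
230 [(302, 565, 254, 151), (304, 561, 253, 151), (306, 556, 250, 150)]
232 [(302, 566, 254, 145), (304, 561, 251, 143), (306, 556, 250, 144)]
234 [(302, 566, 255, 139), (304, 560, 255, 140), (306, 556, 250, 137)]
236 [(302, 624, 103, 0), (304, 618, 100, -1), (306, 614, 95, -4)]
238 [(302, 584, 207, 84), (304, 577, 212, 89), (306, 573, 206, 85)]
240 [(302, 580, 218, 86), (304, 574, 218, 87), (306, 569, 218, 89)]
242 [(302, 578, 223, 83), (304, 573, 221, 83), (306, 567, 222, 85)]
244 [(302, 575, 232, 84), (304, 570, 229, 83), (306, 565, 228, 83)]
```

The depth puts the visible tip at z≈130, not the nominal 100.5. I'll descend to a height that is safe under either reading, then recheck.

apply_moves(
  motion=[
    {"jaw":-1,"xyz":[0,0,3],"twist":-0.008},
    {"jaw":-1,"xyz":[0,0,6],"twist":-0.008},
    {"jaw":-1,"xyz":[0,0,9],"twist":-0.008},
    {"jaw":-1,"xyz":[0,0,12],"twist":-0.008},
    {"jaw":-1,"xyz":[0,0,12],"twist":-0.008},
  ],
)

```text
time: 4.0
ee_pos: [0.5646, 0.2402, 0.1052]
tcp_rot: [-180.0, -0.0, -169.6]
wrist_force: [0.8, -0.2, -0.2]
opening: -0.0002
grasp_force: 0.0
```

```bash
python3 go.py
python3 - <<'E'
from h import *
from workcell import camera
im,d=camera("side");np.savez("side3.npz",im=im,d=d);a=cv2.resize(im[175:300,240:380],None,fx=5,fy=4.8,interpolation=2);cv2.imwrite("pics/s3.png",a[...,::-1])
for v in range(226,246,2):
    print(v,[(u,*(world("side",[(u,v)],[d[v,u]])[0]*1000).round().astype(int).tolist()) for u in (302,304,306)] )
E
```

```text
t 4.0 tcp [564.6 240.2 105.2] rpy [-1.8000e+02 -3.0000e-02 -1.6959e+02] rack xy -8.7 -0.3 F [ 0.78 -0.16 -0.24] T [ 0.   -0.05 -0.01] open -0.2 q [23.  13.   6.3 83.4  0.  12.6]
226 [(302, 547, 301, 203), (304, 543, 298, 202), (306, 546, 277, 186)]
228 [(302, 554, 285, 183), (304, 547, 287, 187), (306, 546, 278, 180)]
230 [(302, 560, 269, 164), (304, 553, 274, 169), (306, 546, 277, 173)]
232 [(302, 565, 255, 145), (304, 560, 255, 147), (306, 555, 253, 146)]
234 [(302, 567, 252, 136), (304, 560, 255, 140), (306, 555, 254, 140)]
236 [(302, 566, 254, 131), (304, 563, 249, 128), (306, 556, 252, 132)]
238 [(302, 566, 253, 124), (304, 560, 255, 127), (306, 556, 251, 124)]
240 [(302, 580, 219, 86), (304, 574, 219, 88), (306, 569, 217, 88)]
242 [(302, 578, 224, 84), (304, 572, 224, 86), (306, 568, 220, 83)]
244 [(302, 575, 233, 85), (304, 570, 230, 84), (306, 565, 229, 85)]
```

View pics/s3.png

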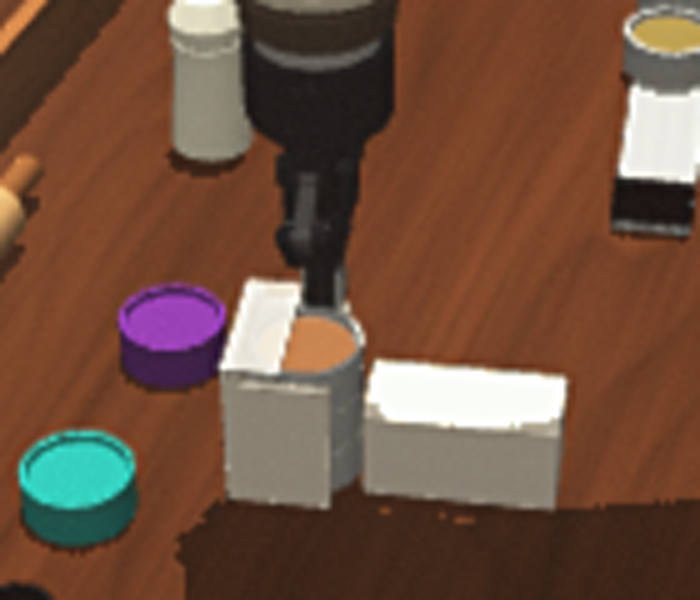

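The picture shows the tips ending at about (320,302), behind and above the window at (322,340). The true tips are therefore well above the nominal height, so I'll feel my way down.

apply_moves(
  motion=[
    {"jaw":-1,"xyz":[0,0,1.5]},
    {"jaw":-1,"xyz":[0,0,3]},
    {"jaw":-1,"xyz":[0,0,4.5]},
    {"jaw":-1,"xyz":[0,0,6]},
    {"jaw":-1,"xyz":[0,0,6]},
  ],
)

```text
validation failed for argument at $.mo...
```

apply_moves(
  motion=[
    {"jaw":-1,"xyz":[0,0,1.5],"twist":0},
    {"jaw":-1,"xyz":[0,0,3],"twist":0},
    {"jaw":-1,"xyz":[0,0,4.5],"twist":0},
    {"jaw":-1,"xyz":[0,0,6],"twist":0},
    {"jaw":-1,"xyz":[0,0,6],"twist":0},
  ],
)

```text
time: 4.68
ee_pos: [0.5647, 0.2402, 0.0994]
tcp_rot: [-180.0, -0.0, -169.6]
wrist_force: [-0.3, 0.5, 0.9]
opening: -0.0
grasp_force: 0.0
```

```bash
python3 go.py
```

```text
t 4.67 tcp [564.7 240.2  99.4] rpy [-1.8000e+02 -1.0000e-02 -1.6959e+02] rack xy -8.6 -0.2 F [-0.26  0.54  0.89] T [ 0.02 -0.04  0.01] open -0.0 q [23.  13.   5.7 82.7  0.  12.6]
```

apply_moves(
  motion=[
    {"jaw":-1,"xyz":[0,0,1.5],"twist":0},
    {"jaw":-1,"xyz":[0,0,3],"twist":0},
    {"jaw":-1,"xyz":[0,0,4.5],"twist":0},
    {"jaw":-1,"xyz":[0,0,6],"twist":0},
    {"jaw":-1,"xyz":[0,0,7],"twist":0},
  ],
)

```text
time: 5.3
ee_pos: [0.5648, 0.2402, 0.0925]
tcp_rot: [180.0, -0.0, -169.6]
wrist_force: [-0.7, -0.5, 0.4]
opening: -0.0001
grasp_force: 0.0
```

```bash
python3 go.py
python3 - <<'E'
from h import *
from workcell import camera
im,d=camera("side");np.savez("side4.npz",im=im,d=d)
for v in range(232,252,2):
    print(v,[(u,*(world("side",[(u,v)],[d[v,u]])[0]*1000).round().astype(int).tolist()) for u in (302,304,306)] )
E
```

```text
t 5.3 tcp [564.8 240.2  92.5] rpy [ 180.     -0.   -169.59] rack xy -8.5 -0.3 F [-0.72 -0.51  0.41] T [ 0.03 -0.01  0.  ] open -0.1 q [23.  13.1  5.  82.   0.  12.6]
232 [(302, 553, 287, 173), (304, 546, 291, 177), (306, 546, 278, 168)]
234 [(302, 559, 271, 152), (304, 555, 268, 152), (306, 546, 277, 161)]
236 [(302, 566, 254, 131), (304, 561, 251, 130), (306, 557, 248, 129)]
238 [(302, 566, 253, 124), (304, 561, 254, 126), (306, 555, 254, 127)]
240 [(302, 567, 251, 115), (304, 562, 251, 116), (306, 556, 253, 119)]
242 [(302, 568, 250, 107), (304, 561, 254, 112), (306, 557, 250, 110)]
244 [(302, 574, 235, 87), (304, 570, 231, 85), (306, 564, 231, 86)]
246 [(302, 572, 240, 84), (304, 567, 239, 85), (306, 562, 238, 86)]
248 [(302, 570, 247, 84), (304, 565, 245, 84), (306, 559, 245, 85)]
250 [(302, 567, 255, 84), (304, 561, 255, 86), (306, 556, 254, 86)]
```

apply_moves(
  motion=[
    {"jaw":-1,"xyz":[0,0,3],"twist":0},
    {"jaw":-1,"xyz":[0,0,6],"twist":0},
    {"jaw":-1,"xyz":[0,0,8],"twist":0},
    {"jaw":-1,"xyz":[0,0,10],"twist":0},
    {"jaw":-1,"xyz":[0,0,11],"twist":0},
  ],
)

```text
time: 5.98
ee_pos: [0.5648, 0.2402, 0.0814]
tcp_rot: [-180.0, -0.0, -169.6]
wrist_force: [-0.0, -0.4, -0.7]
opening: 0.0002
grasp_force: 0.0
```

apply_moves(
  motion=[
    {"jaw":-1,"xyz":[0,0,1],"twist":0},
    {"jaw":-1,"xyz":[0,0,2],"twist":0},
    {"jaw":-1,"xyz":[0,0,3],"twist":0},
    {"jaw":-1,"xyz":[0,0,4],"twist":0},
    {"jaw":-1,"xyz":[0,0,4],"twist":0},
  ],
)

```text
time: 6.6
ee_pos: [0.5647, 0.2402, 0.0775]
tcp_rot: [-180.0, -0.0, -169.6]
wrist_force: [-0.5, 1.1, 0.3]
opening: 0.0001
grasp_force: 0.0
```

```bash
python3 go.py
```

```text
t 6.6 tcp [564.7 240.2  77.5] rpy [-1.8000e+02 -1.0000e-02 -1.6959e+02] rack xy -8.6 -0.3 F [-0.46  1.14  0.32] T [ 0.05  0.02 -0.01] open 0.1 q [23.  13.2  3.6 80.4  0.  12.6]
```

There's no contact with the TCP already below the window plane, so the tips really do sit behind the TCP. I'll keep going in slow steps and watch the force.

apply_moves(
  motion=[
    {"jaw":-1,"xyz":[0,0,1],"twist":0},
    {"jaw":-1,"xyz":[0,0,2],"twist":0},
    {"jaw":-1,"xyz":[0,0,3],"twist":0},
    {"jaw":-1,"xyz":[0,0,3],"twist":0},
  ],
)

```text
time: 7.1
ee_pos: [0.5647, 0.2402, 0.0745]
tcp_rot: [-180.0, -0.0, -169.6]
wrist_force: [-0.1, 0.8, 0.1]
opening: -0.0
grasp_force: 0.0
```

apply_moves(
  motion=[
    {"jaw":-1,"xyz":[0,0,1],"twist":0},
    {"jaw":-1,"xyz":[0,0,2],"twist":0},
    {"jaw":-1,"xyz":[0,0,2],"twist":0},
  ],
)

```text
time: 7.48
ee_pos: [0.5648, 0.2402, 0.0725]
tcp_rot: [-180.0, -0.0, -169.6]
wrist_force: [-0.1, -0.4, 1.4]
opening: 0.0
grasp_force: 0.0
```

```bash
python3 go.py
python3 - <<'E'
from h import *
from workcell import camera
im,d=camera("side");np.savez("side5.npz",im=im,d=d);a=cv2.resize(im[215:275,270:350],None,fx=8,fy=8,interpolation=2);cv2.imwrite("pics/s5.png",a[...,::-1])
E
```

```text
t 7.47 tcp [564.8 240.2  72.5] rpy [-180.     -0.   -169.59] rack xy -8.5 -0.2 F [-0.08 -0.44  1.4 ] T [0.04 0.03 0.01] open 0.0 q [23.  13.3  3.1 79.8  0.  12.6]
```

View pics/s5.png

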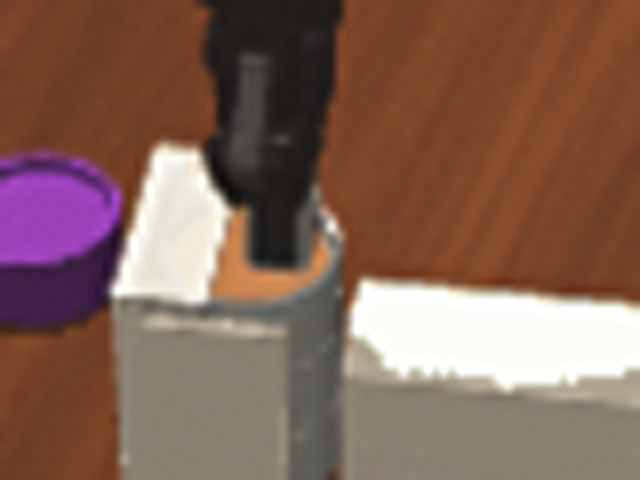

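The tips at crop (275,268) now stand just above the window, inside the rim. A knuckle sits near the hood edge at crop (235,190), so I'll check its clearance by depth.

Run:
```python
from h import *
z=np.load("side5.npz");d=z["d"]
A=np.array([573.1,242.0]);ex=np.array([.9838,.1795]);ey=np.array([-.1795,.9838])
for v in (232,236,238,239,240,241,244,246,247,248,249):
    o=[]
    for u in (297,299,301,303,306,308):
        w=world("side",[(u,v)],[d[v,u]])[0]*1000;r=w[:2]-A;o.append((u,int(r@ex),int(r@ey),int(w[2])))
    print(v,o)
```

```text
232 [(297, 0, 52, 174), (299, -4, 51, 175), (301, -10, 54, 177), (303, -13, 44, 170), (306, -20, 43, 170), (308, -20, 12, 145)]
236 [(297, 0, 57, 166), (299, -6, 64, 172), (301, -11, 63, 172), (303, -15, 59, 169), (306, -21, 45, 159), (308, -19, 7, 128)]
238 [(297, 1, 50, 154), (299, -4, 50, 154), (301, -9, 50, 155), (303, -14, 52, 157), (306, -21, 46, 153), (308, -20, 12, 126)]
239 [(297, 2, 41, 143), (299, -1, 38, 141), (301, -7, 44, 146), (303, -13, 44, 147), (306, -20, 42, 146), (308, -19, 6, 117)]
240 [(297, 13, -12, 94), (299, 0, 33, 134), (301, -5, 29, 131), (303, -10, 33, 135), (306, -19, 39, 140), (308, -19, 7, 114)]
241 [(297, 12, -3, 98), (299, 10, -21, 84), (301, -1, 12, 113), (303, -191, 1006, 951), (306, -18, 33, 132), (308, -19, 6, 110)]
244 [(297, 10, 5, 96), (299, 8, -12, 81), (301, 0, 5, 97), (303, -6, 12, 103), (306, -14, 12, 104), (308, -18, 5, 99)]
246 [(297, 9, 11, 94), (299, 6, -2, 83), (301, 0, 2, 87), (303, -7, 14, 98), (306, -14, 13, 98), (308, -18, 4, 92)]
247 [(297, 10, 6, 86), (299, 5, 4, 85), (301, 0, 7, 88), (303, -6, 11, 92), (306, -15, 14, 96), (308, -18, 3, 87)]
248 [(297, 10, 7, 83), (299, 5, 5, 83), (301, 0, 1, 80), (303, -5, 8, 86), (306, -13, 8, 87), (308, -18, 6, 86)]
249 [(297, 9, 14, 86), (299, 4, 9, 82), (301, 0, 8, 82), (303, -5, 9, 84), (306, -13, 8, 84), (308, -18, 4, 80)]
```

apply_moves(
  motion=[
    {"jaw":-1,"xyz":[0,0,0.5],"twist":0},
    {"jaw":-1,"xyz":[0,0,1],"twist":0},
    {"jaw":-1,"xyz":[0,0,1],"twist":0},
  ],
)

```text
time: 7.9
ee_pos: [0.5649, 0.2403, 0.0724]
tcp_rot: [180.0, 0.0, -169.6]
wrist_force: [-2.0, -1.4, 4.6]
opening: 0.0002
grasp_force: 2.9
```

apply_moves(
  motion=[
    {"jaw":-1,"xyz":[0,0,0.5],"twist":0},
    {"jaw":-1,"xyz":[0,0,1],"twist":0},
    {"jaw":-1,"xyz":[0,0,1],"twist":0},
  ],
)

```text
time: 8.28
ee_pos: [0.5649, 0.2403, 0.0723]
tcp_rot: [180.0, 0.1, -169.6]
wrist_force: [-4.0, -2.1, 13.0]
opening: 0.0002
grasp_force: 5.9
```

The window touches at TCP z 72.4, so the tips are 10.6 mm behind the TCP. I'll raise 3.5 mm and start drawing; tool +x is dispenser -x.

apply_moves(
  motion=[
    {"jaw":-1,"xyz":[0,0,-3.5],"twist":0},
    {"jaw":-1,"xyz":[1,0,-3.5],"twist":0},
    {"jaw":-1,"xyz":[2,0,-3.5],"twist":0},
    {"jaw":-1,"xyz":[3,0,-3.5],"twist":0},
    {"jaw":-1,"xyz":[4,0,-3.5],"twist":0},
  ],
)

```text
time: 8.9
ee_pos: [0.5607, 0.2395, 0.0739]
tcp_rot: [-180.0, -0.0, -169.6]
wrist_force: [0.4, -0.6, 1.1]
opening: -0.0001
grasp_force: 0.0
```

apply_moves(
  motion=[
    {"jaw":-1,"xyz":[1,0,0],"twist":0},
    {"jaw":-1,"xyz":[2,0,0],"twist":0},
    {"jaw":-1,"xyz":[3,0,0],"twist":0},
    {"jaw":-1,"xyz":[4,0,0],"twist":0},
    {"jaw":-1,"xyz":[5,0,0],"twist":0},
  ],
)

```text
time: 9.52
ee_pos: [0.5559, 0.2386, 0.0741]
tcp_rot: [180.0, 0.0, -169.6]
wrist_force: [1.0, -0.2, -0.6]
opening: 0.0002
grasp_force: 0.4
```

```bash
python3 go.py
```

```text
t 9.53 tcp [555.9 238.6  74.1] rpy [ 180.      0.   -169.59] rack xy -17.5 -0.3 F [ 0.97 -0.15 -0.62] T [-0.01 -0.17  0.05] open 0.2 q [23.2 12.1  1.8 79.8  0.  12.8]
```

apply_moves(
  motion=[
    {"jaw":-1,"xyz":[1.5,0,0],"twist":0},
    {"jaw":-1,"xyz":[3,0,0],"twist":0},
    {"jaw":-1,"xyz":[4.5,0,0],"twist":0},
    {"jaw":-1,"xyz":[6,0,0],"twist":0},
    {"jaw":-1,"xyz":[7.5,0,0],"twist":0},
  ],
)

```text
time: 10.15
ee_pos: [0.5485, 0.2372, 0.0741]
tcp_rot: [180.0, 0.0, -169.6]
wrist_force: [0.8, 0.4, -1.2]
opening: -0.0001
grasp_force: 0.4
```

```bash
python3 go.py
python3 - <<'E'
from h import *
from workcell import camera
im,d=camera("side");a=cv2.resize(im[215:275,270:350],None,fx=8,fy=8,interpolation=2);cv2.imwrite("pics/s6.png",a[...,::-1])
E
```

```text
t 10.15 tcp [548.5 237.2  74.1] rpy [ 180.      0.   -169.59] rack xy -25.1 -0.3 F [ 0.84  0.36 -1.22] T [-0.01 -0.18 -0.01] open -0.1 q [23.4 11.1  0.7 79.6  0.  13. ]
```

View pics/s6.png

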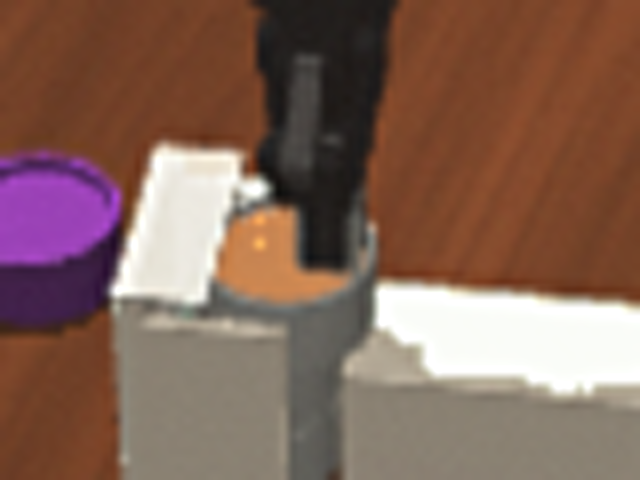

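The tin is sliding out level: the tips at crop (325,265) bear on the front rim, and more of the orange window shows clear of the hood. I'll keep drawing slowly.

apply_moves(
  motion=[
    {"jaw":-1,"xyz":[2,0,0],"twist":0},
    {"jaw":-1,"xyz":[4,0,0],"twist":0},
    {"jaw":-1,"xyz":[6,0,0],"twist":0},
    {"jaw":-1,"xyz":[8,0,0],"twist":0},
    {"jaw":-1,"xyz":[10,0,0],"twist":0},
  ],
)

```text
time: 10.82
ee_pos: [0.5385, 0.2354, 0.0741]
tcp_rot: [180.0, -0.0, -169.6]
wrist_force: [0.9, -0.2, 0.3]
opening: 0.0002
grasp_force: 0.4
```

apply_moves(
  motion=[
    {"jaw":-1,"xyz":[1.5,0,0],"twist":0},
    {"jaw":-1,"xyz":[3,0,0],"twist":0},
    {"jaw":-1,"xyz":[4.5,0,0],"twist":0},
    {"jaw":-1,"xyz":[6,0,0],"twist":0},
    {"jaw":-1,"xyz":[7.5,0,0],"twist":0},
  ],
)

```text
time: 11.45
ee_pos: [0.5313, 0.2341, 0.0741]
tcp_rot: [-180.0, 0.0, -169.6]
wrist_force: [0.9, -0.3, -0.4]
opening: -0.0002
grasp_force: 0.3
```

apply_moves(
  motion=[
    {"jaw":-1,"xyz":[1.5,0,0],"twist":0},
    {"jaw":-1,"xyz":[3,0,0],"twist":0},
    {"jaw":-1,"xyz":[4.5,0,0],"twist":0},
    {"jaw":-1,"xyz":[6,0,0],"twist":0},
    {"jaw":-1,"xyz":[7.5,0,0],"twist":0},
  ],
)

```text
time: 12.08
ee_pos: [0.5239, 0.2327, 0.0741]
tcp_rot: [180.0, 0.0, -169.6]
wrist_force: [0.7, 1.1, 0.2]
opening: 0.0004
grasp_force: 0.3
```

apply_moves(
  motion=[
    {"jaw":-1,"xyz":[1.5,0,0.3],"twist":0},
    {"jaw":-1,"xyz":[3,0,0.6],"twist":0},
    {"jaw":-1,"xyz":[4.5,0,1],"twist":0},
    {"jaw":-1,"xyz":[6,0,1],"twist":0},
    {"jaw":-1,"xyz":[7.5,0,1],"twist":0},
  ],
)

```text
time: 12.7
ee_pos: [0.5166, 0.2314, 0.0732]
tcp_rot: [180.0, 0.0, -169.6]
wrist_force: [1.2, -0.2, 1.2]
opening: 0.0
grasp_force: 1.0
```

```bash
python3 go.py
python3 - <<'E'
from h import *
from workcell import camera
im,d=camera("side");a=cv2.resize(im[215:275,270:350],None,fx=8,fy=8,interpolation=2);cv2.imwrite("pics/s7.png",a[...,::-1])
E
```

```text
t 12.7 tcp [516.6 231.4  73.2] rpy [ 1.8000e+02  1.0000e-02 -1.6959e+02] rack xy -57.5 -0.3 F [ 1.15 -0.24  1.19] T [ 0.07 -0.35 -0.02] open 0.0 q [24.1  6.8 -4.2 78.9  0.  13.7]
```

View pics/s7.png

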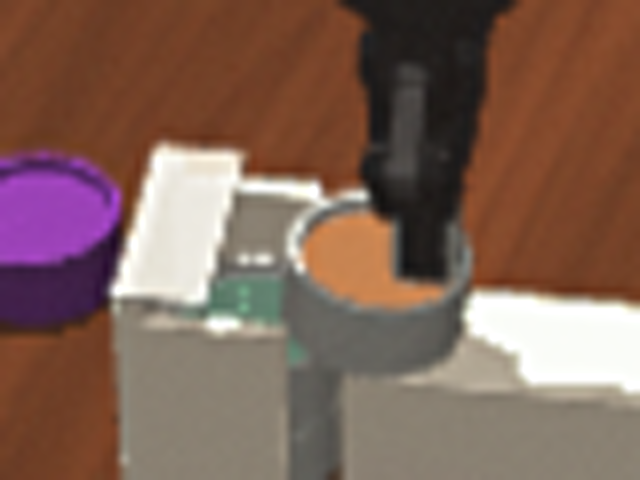

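The tin is halfway onto the landing and level, with the green mid tin visible at crop (245,300) and undisturbed. I'll continue.

apply_moves(
  motion=[
    {"jaw":-1,"xyz":[1.5,0,-0.7],"twist":0},
    {"jaw":-1,"xyz":[3,0,-0.7],"twist":0},
    {"jaw":-1,"xyz":[4.5,0,-0.7],"twist":0},
    {"jaw":-1,"xyz":[6,0,-0.7],"twist":0},
    {"jaw":-1,"xyz":[7.5,0,-0.7],"twist":0},
  ],
)

```text
time: 13.38
ee_pos: [0.509, 0.23, 0.0737]
tcp_rot: [-180.0, -0.0, -169.6]
wrist_force: [0.2, -0.0, -0.5]
opening: 0.0001
grasp_force: 0.3
```

apply_moves(
  motion=[
    {"jaw":-1,"xyz":[1.5,0,0],"twist":0},
    {"jaw":-1,"xyz":[3,0,0],"twist":0},
    {"jaw":-1,"xyz":[4.5,0,0],"twist":0},
    {"jaw":-1,"xyz":[6,0,0],"twist":0},
    {"jaw":-1,"xyz":[7.5,0,0],"twist":0},
  ],
)

```text
time: 14.0
ee_pos: [0.5017, 0.2286, 0.0738]
tcp_rot: [-180.0, -0.0, -169.6]
wrist_force: [0.6, 0.1, -0.7]
opening: -0.0001
grasp_force: 0.4
```

apply_moves(
  motion=[
    {"jaw":-1,"xyz":[2,0,0],"twist":0},
    {"jaw":-1,"xyz":[4,0,0],"twist":0},
    {"jaw":-1,"xyz":[6,0,0],"twist":0},
    {"jaw":-1,"xyz":[8,0,0],"twist":0},
    {"jaw":-1,"xyz":[10,0,0],"twist":0},
  ],
)

```text
time: 14.62
ee_pos: [0.4919, 0.2269, 0.0738]
tcp_rot: [180.0, 0.0, -169.6]
wrist_force: [0.8, -0.5, 0.3]
opening: 0.0001
grasp_force: 0.6
```

apply_moves(
  motion=[
    {"jaw":-1,"xyz":[2,0,0],"twist":0},
    {"jaw":-1,"xyz":[4,0,0],"twist":0},
    {"jaw":-1,"xyz":[6,0,0],"twist":0},
    {"jaw":-1,"xyz":[8,0,0],"twist":0},
    {"jaw":-1,"xyz":[10,0,0],"twist":0},
  ],
)

```text
time: 15.25
ee_pos: [0.482, 0.225, 0.0738]
tcp_rot: [180.0, 0.0, -169.6]
wrist_force: [0.9, 0.3, 0.0]
opening: -0.0
grasp_force: 0.6
```

apply_moves(
  motion=[
    {"jaw":-1,"xyz":[2,0,0],"twist":0},
    {"jaw":-1,"xyz":[4,0,0],"twist":0},
    {"jaw":-1,"xyz":[6,0,0],"twist":0},
    {"jaw":-1,"xyz":[8,0,0],"twist":0},
    {"jaw":-1,"xyz":[8,0,0],"twist":0},
  ],
)

```text
time: 15.88
ee_pos: [0.4741, 0.2236, 0.0738]
tcp_rot: [180.0, -0.0, -169.6]
wrist_force: [0.6, -1.0, -0.2]
opening: -0.0
grasp_force: 0.2
```

```bash
python3 go.py
python3 - <<'E'
from h import *
from workcell import camera
im,d=camera("side");np.savez("side8.npz",im=im,d=d);a=cv2.resize(im[205:285,270:370],None,fx=7,fy=7,interpolation=2);cv2.imwrite("pics/s8.png",a[...,::-1])
A=np.array([573.1,242.0]);ex=np.array([.9838,.1795]);ey=np.array([-.1795,.9838])
H=cv2.cvtColor(im,cv2.COLOR_RGB2HSV);m=(abs(H[...,0].astype(int)-12)<7)&(H[...,1]>110)&(H[...,2]>150)
m[:225]=0;m[275:]=0;m[:,:290]=0;m[:,360:]=0
n,l,st,ce=cv2.connectedComponentsWithStats(m.astype(np.uint8));k=1+st[1:,4].argmax();v,u=np.nonzero(l==k);print(st[k],ce[k])
W=onplane("side",np.c_[u,v].astype(float),.0815)*1000;r=np.c_[(W[:,:2]-A)@ex,(W[:,:2]-A)@ey];print(r.min(0),r.max(0),cv2.minEnclosingCircle(r.astype(np.float32)))
E
```

```text
t 15.88 tcp [474.1 223.6  73.8] rpy [ 1.8000e+02 -1.0000e-02 -1.6959e+02] rack xy -100.7 -0.4 F [ 0.64 -1.04 -0.19] T [ 0.03 -0.08 -0.03] open -0.0 q [ 25.2   1.1 -10.1  78.7   0.   14.8]
[324 244  18  12 121] [330.95867769 249.87603306]
[-106.53384428  -25.42989839] [-60.05089247  19.62138329] ((-83.89412689208984, -3.2795279026031494), 23.930654525756836)
```

View pics/s8.png

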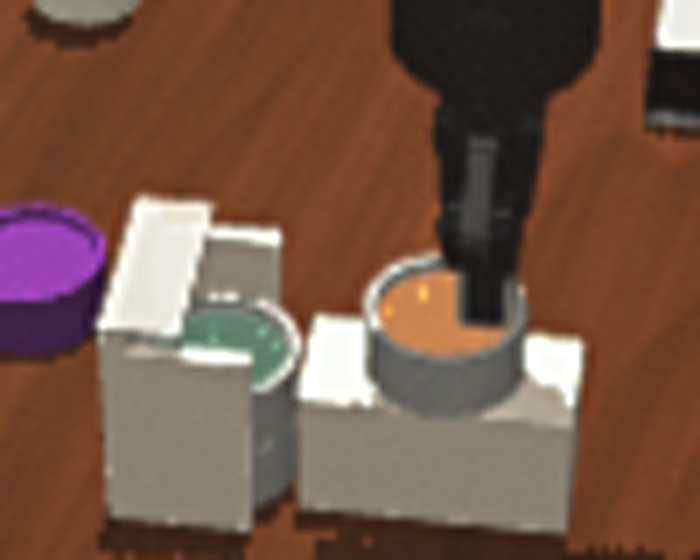

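The tin stands flat on the landing, axis at about dispenser x -87, past the required -66, and the mid tin is still in the pile. Next I'll back off, rise and open.

apply_moves(
  motion=[
    {"jaw":-1,"xyz":[-4,0,0],"twist":0},
    {"jaw":-1,"xyz":[-4,0,-8],"twist":0},
    {"jaw":-1,"xyz":[-4,0,-20],"twist":0},
    {"jaw":1,"xyz":[-14,0,-35],"twist":0},
    {"jaw":1,"xyz":[-14,0,-35],"twist":0},
  ],
)

```text
time: 16.55
ee_pos: [0.4891, 0.2265, 0.1105]
tcp_rot: [180.0, 0.1, -169.6]
wrist_force: [-1.3, 0.2, 0.1]
opening: 0.0359
grasp_force: 0.0
```

apply_moves(
  motion=[
    {"jaw":1,"xyz":[0,0,0],"twist":0},
    {"jaw":1,"xyz":[0,0,0],"twist":0},
    {"jaw":1,"xyz":[0,0,0],"twist":0},
  ],
)

```text
time: 16.92
ee_pos: [0.4877, 0.226, 0.1084]
tcp_rot: [-180.0, -0.0, -169.6]
wrist_force: [-0.2, 0.1, -0.3]
opening: 0.0849
grasp_force: 0.0
```

```bash
python3 go.py
python3 - <<'E'
from h import *
from workcell import camera
A=np.array([573.1,242.0]);ex=np.array([.9838,.1795]);ey=np.array([-.1795,.9838])
im,d=camera("side");np.savez("side9.npz",im=im,d=d);a=cv2.resize(im[185:285,270:370],None,fx=6,fy=6,interpolation=2);cv2.imwrite("pics/s9.png",a[...,::-1])
def box(P):
    r=np.c_[(P[:,:2]*1000-A)@ex,(P[:,:2]*1000-A)@ey,P[:,2]*1000];return r
uv,P,c=cloud("side",im,d);r=box(P)
f=(abs(r[:,0]+87)<40)&(r[:,2]>100)&(r[:,2]<175)&(abs(r[:,1])<75)&(c.max(1)<110)
for y0 in range(-70,70,10):
    s=f&(r[:,1]>=y0)&(r[:,1]<y0+10)
    if s.sum()>3: print(y0,s.sum(),np.percentile(r[s,2],[0,5,50]).round(),np.percentile(r[s,0],[5,95]).round())
H=cv2.cvtColor(im,cv2.COLOR_RGB2HSV);m=(abs(H[...,0].astype(int)-12)<7)&(H[...,1]>110)&(H[...,2]>150)
m[:225]=0;m[275:]=0;m[:,:290]=0;m[:,360:]=0
n,l,st,ce=cv2.connectedComponentsWithStats(m.astype(np.uint8));k=1+st[1:,4].argmax();v,u=np.nonzero(l==k);print(st[k],ce[k])
q=box(onplane("side",np.c_[u,v].astype(float),.0815));print(q.min(0),q.max(0),cv2.minEnclosingCircle(q[:,:2].astype(np.float32)))
E
```

```text
t 16.93 tcp [487.7 226.  108.4] rpy [-1.7999e+02 -4.0000e-02 -1.6959e+02] rack xy -86.9 -0.4 F [-0.19  0.06 -0.27] T [-0.   -0.01 -0.  ] open 84.9 q [24.9  2.6 -4.9 82.6  0.  14.5]
40 14 [133. 136. 146.] [-96. -77.]
50 53 [135. 138. 152.] [-97. -79.]
[324 245  19  11 141] [333.38297872 250.21985816]
[-109.14162452  -23.16362537   81.5       ] [-60.05089247  19.62138329  81.5       ] ((-85.09784698486328, -3.21901535987854), 25.135162353515625)
```

View pics/s9.png

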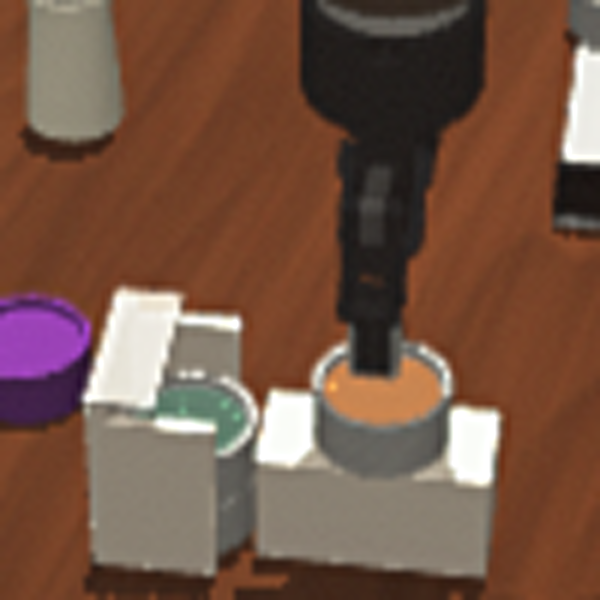

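The open tips measure at z≈132 with the TCP at 108.4, as the stroke predicts, and the fingers straddle the tin. I'll descend and grip.

apply_moves(
  motion=[
    {"jaw":1,"xyz":[0,0,12],"twist":0},
    {"jaw":1,"xyz":[0,0,26],"twist":0},
    {"jaw":1,"xyz":[0,0,40],"twist":0},
    {"jaw":1,"xyz":[0,0,54],"twist":0},
    {"jaw":1,"xyz":[0,0,64],"twist":0},
  ],
)

```text
time: 17.6
ee_pos: [0.4877, 0.226, 0.0435]
tcp_rot: [-180.0, -0.1, -169.6]
wrist_force: [0.5, -0.6, -0.2]
opening: 0.0857
grasp_force: 0.0
```

apply_moves(
  motion=[
    {"jaw":0.4,"xyz":[0,0,0],"twist":0},
    {"jaw":0.3,"xyz":[0,0,0],"twist":0},
    {"jaw":0.2,"xyz":[0,0,0],"twist":0},
    {"jaw":0.1,"xyz":[0,0,0],"twist":0},
    {"jaw":0,"xyz":[0,0,0],"twist":0},
  ],
  grip_force=30,
)

```text
time: 18.23
ee_pos: [0.4882, 0.2262, 0.045]
tcp_rot: [180.0, 0.0, -169.6]
wrist_force: [0.1, -1.2, -0.1]
opening: 0.0608
grasp_force: 33.0
```

```bash
python3 go.py
```

```text
t 18.23 tcp [488.2 226.2  45. ] rpy [ 1.7999e+02  2.0000e-02 -1.6959e+02] rack xy -86.4 -0.3 F [ 0.13 -1.19 -0.14] T [-0.02 -0.02  0.03] open 60.8 q [ 24.9   3.6 -10.8  75.6   0.   14.4]
```

Gripped (opening 60.8 mm, 33 N). I'll lift straight up, and measure the stop from the first picture meanwhile.

apply_moves(
  motion=[
    {"jaw":0,"xyz":[0,0,-10],"twist":0},
    {"jaw":0,"xyz":[0,0,-30],"twist":0},
    {"jaw":0,"xyz":[0,0,-50],"twist":0},
    {"jaw":0,"xyz":[0,0,-70],"twist":0},
    {"jaw":0,"xyz":[0,0,-80],"twist":0},
  ],
)

```text
time: 18.85
ee_pos: [0.4885, 0.2264, 0.1265]
tcp_rot: [180.0, 0.1, -169.6]
wrist_force: [-0.9, 0.3, -1.5]
opening: 0.0611
grasp_force: 33.1
```

```bash
python3 go.py
python3 - <<'E'
from h import *
R0=np.array([459.9,-113.2]);t=np.radians(9.3);e=np.array([-np.sin(t),np.cos(t)]);l=np.array([np.cos(t),np.sin(t)])
im=np.load("top0.npz")["im"];u0,v0=335,235
s=cv2.resize(im[235:275,335:370],None,fx=8,fy=8,interpolation=cv2.INTER_LINEAR)
def sc(z,uv):W=onplane("top",uv,z)[:,:2]*1000-R0;return W@e,W@l
# profile along strip on z=.036 & .006
for z in(.036,.006):
    ys=np.arange(60,110,2.);P=[[*(R0+e*y+l*x)/1000,z] for y in ys for x in(-12,-6,0,6,12)]
    p=project("top",P).astype(np.float32);g=cv2.remap(im.min(2),p[:,:1],p[:,1:],1).reshape(len(ys),5).mean(1);print(z,list(zip(ys.astype(int).tolist(),g.astype(int).tolist())))
# lateral profile of strip at several y
for y in(-30,0,30,60):
    xs=np.arange(-34,35,.5);p=project("top",[[*(R0+e*y+l*x)/1000,.006] for x in xs]).astype(np.float32)
    g=cv2.remap(im.min(2),p[:,:1],p[:,1:],1).ravel();k=xs[g>120];print("lat",y,k.min(),k.max())
E
```

```text
t 18.85 tcp [488.5 226.4 126.5] rpy [ 1.7997e+02  1.0000e-01 -1.6959e+02] rack xy -86.0 -0.2 F [-0.87  0.29 -1.46] T [ 0.02 -0.02 -0.02] open 61.1 q [24.9  2.4 -3.  84.5  0.  14.5]
0.036 [(60, 243), (62, 243), (64, 243), (66, 243), (68, 243), (70, 243), (72, 243), (74, 242), (76, 237), (78, 206), (80, 150), (82, 96), (84, 72), (86, 65), (88, 53), (90, 40), (92, 32), (94, 30), (96, 31), (98, 36), (100, 38), (102, 39), (104, 39), (106, 40), (108, 39)]
0.006 [(60, 243), (62, 243), (64, 243), (66, 243), (68, 242), (70, 242), (72, 241), (74, 232), (76, 196), (78, 139), (80, 91), (82, 71), (84, 64), (86, 52), (88, 40), (90, 32), (92, 30), (94, 31), (96, 35), (98, 38), (100, 39), (102, 39), (104, 39), (106, 39), (108, 39)]
lat -30 -25.5 26.0
lat 0 -25.5 26.5
lat 30 -26.0 26.5
lat 60 -26.0 26.0
```

```bash
python3 go.py 455.6 -85.6 60 99.3
```

```text
t 18.85 tcp [488.5 226.4 126.5] rpy [ 1.7997e+02  1.0000e-01 -1.6959e+02] rack xy -86.0 -0.2 F [-0.87  0.29 -1.46] T [ 0.02 -0.02 -0.02] open 61.1 q [24.9  2.4 -3.  84.5  0.  14.5]
move [  88.9 -300.9   66.2] twist 1.5902
```

apply_moves(
  motion=[
    {"jaw":0,"xyz":[6,-20,0],"twist":0.1},
    {"jaw":0,"xyz":[15,-50,0],"twist":0.25},
    {"jaw":0,"xyz":[26,-90,0],"twist":0.42},
    {"jaw":0,"xyz":[38,-130,0],"twist":0.6},
    {"jaw":0,"xyz":[50,-170,0],"twist":0.78},
  ],
)

```text
time: 19.48
ee_pos: [0.4692, 0.0487, 0.1248]
tcp_rot: [-180.0, 0.0, 145.4]
wrist_force: [0.7, -0.1, -1.1]
opening: 0.0613
grasp_force: 33.1
```

```bash
python3 go.py 455.6 -85.6 60 99.3
```

```text
t 19.48 tcp [469.2  48.7 124.8] rpy [-180.     0.   145.4] rack xy -136.9 -171.5 F [ 0.66 -0.05 -1.07] T [-0.03 -0.03 -0.01] open 61.3 q [  5.9  -6.6 -11.9  84.6  -0.   40.5]
move [ -65.  -118.3   64.8] twist 0.8045
```

apply_moves(
  motion=[
    {"jaw":0,"xyz":[-18,-33,0],"twist":0.18},
    {"jaw":0,"xyz":[-36,-66,0],"twist":0.36},
    {"jaw":0,"xyz":[-50,-90,0],"twist":0.54},
    {"jaw":0,"xyz":[-60,-109,15],"twist":0.7},
    {"jaw":0,"xyz":[-65,-118,30],"twist":0.8},
  ],
)

```text
time: 20.1
ee_pos: [0.4567, -0.0853, 0.0945]
tcp_rot: [180.0, 0.0, 99.6]
wrist_force: [0.2, 0.4, -1.8]
opening: 0.0606
grasp_force: 33.2
```

apply_moves(
  motion=[
    {"jaw":0,"xyz":[0,0,10],"twist":0},
    {"jaw":0,"xyz":[0,0,20],"twist":0},
    {"jaw":0,"xyz":[0,0,20],"twist":0},
  ],
)

```text
time: 20.48
ee_pos: [0.4565, -0.0836, 0.0742]
tcp_rot: [-179.9, -0.0, 100.0]
wrist_force: [0.5, -0.2, -1.2]
opening: 0.0612
grasp_force: 33.2
```

```bash
python3 go.py 455.6 -85.6 0 99.3;python3 - <<'E'
from h import *
from workcell import camera
im,d=camera("side");a=cv2.resize(im[130:250,320:440],None,fx=5,fy=5,interpolation=2);cv2.imwrite("pics/s10.png",a[...,::-1])
# tin bottom height estimate, steel tin region
uv,P,c=cloud("side",im,d);m=(abs(P[:,0]-.4556)<.04)&(abs(P[:,1]+.086)<.045)&(P[:,2]>.008)&(P[:,2]<.12)&(c.min(1)>70)&(c.max(1)<235)
print(m.sum(),np.percentile(P[m],[2,50,98],axis=0).round(3))
E
```

```text
t 20.48 tcp [456.5 -83.6  74.2] rpy [-1.7994e+02 -3.0000e-02  1.0000e+02] rack xy -173.1 -299.4 F [ 0.53 -0.21 -1.19] T [-0.    0.03 -0.02] open 61.2 q [-10.4  -7.1 -18.   79.2   0.   69.6]
move [-1.8 -1.2 74.2] twist 0.0122
344 [[ 0.422 -0.113  0.087]
 [ 0.454 -0.071  0.11 ]
 [ 0.488 -0.051  0.118]]
```

View pics/s10.png

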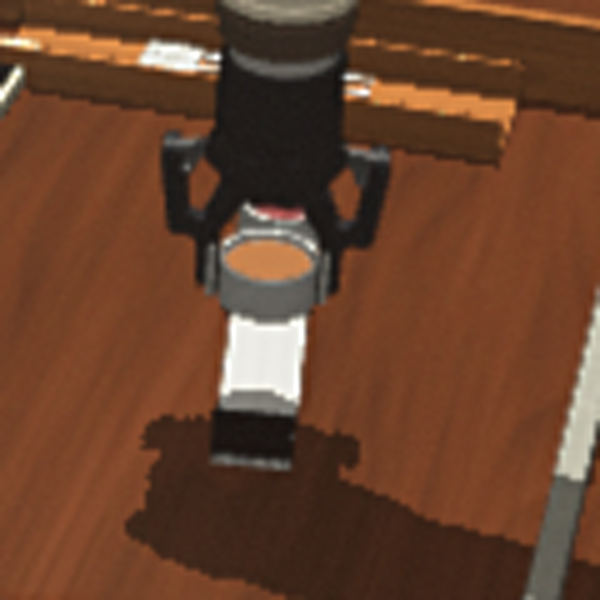

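The tin hangs upright over the strip axis, crop (268,260), with the stop at crop (255,435). I'm lowering to just above the strip. That was my last picture view (one over the limit, I miscounted), so from here I'll use numbers only.

apply_moves(
  motion=[
    {"jaw":0,"xyz":[-2,-1,15],"twist":0.012},
    {"jaw":0,"xyz":[-2,-1,33],"twist":0.012},
    {"jaw":0,"xyz":[-2,-1,52],"twist":0.012},
    {"jaw":0,"xyz":[-2,-1,68],"twist":0.012},
    {"jaw":0,"xyz":[-2,-1,76],"twist":0.012},
  ],
)

```text
time: 21.15
ee_pos: [0.4555, -0.0862, -0.0027]
tcp_rot: [-179.9, -0.0, 99.2]
wrist_force: [0.2, -0.2, -2.1]
opening: 0.0611
grasp_force: 33.2
```

apply_moves(
  motion=[
    {"jaw":0,"xyz":[0,0,1],"twist":0},
    {"jaw":0,"xyz":[0,0,2],"twist":0},
    {"jaw":0,"xyz":[0,0,3],"twist":0},
    {"jaw":0,"xyz":[0,0,3],"twist":0},
  ],
)

```text
time: 21.65
ee_pos: [0.4564, -0.0864, -0.0039]
tcp_rot: [180.0, 0.0, 99.2]
wrist_force: [0.7, 0.0, -2.0]
opening: 0.0609
grasp_force: 33.2
```

```bash
python3 go.py 455.6 -85.6 -7.5 99.3
```

```text
t 21.65 tcp [456.4 -86.4  -3.9] rpy [1.7997e+02 1.0000e-02 9.9200e+01] rack xy -173.7 -302.1 F [ 0.7   0.   -2.01] T [ 0.04  0.   -0.01] open 60.9 q [-10.7  -4.9 -24.8  70.1   0.   70.1]
move [ 0.9 -0.7  3.6] twist -0.0018
```

apply_moves(
  motion=[
    {"jaw":0,"xyz":[0,-0.7,0.7],"twist":0},
    {"jaw":0,"xyz":[0,-0.7,1.4],"twist":0},
    {"jaw":0,"xyz":[0,-0.7,2],"twist":0},
    {"jaw":0,"xyz":[0,-0.7,2],"twist":0},
  ],
)

```text
time: 22.15
ee_pos: [0.4555, -0.0865, -0.0063]
tcp_rot: [-180.0, -0.0, 99.2]
wrist_force: [-0.1, -0.6, -1.3]
opening: 0.061
grasp_force: 33.2
```

apply_moves(
  motion=[
    {"jaw":0,"xyz":[0,0,0.4],"twist":0},
    {"jaw":0,"xyz":[0,0,0.8],"twist":0},
    {"jaw":0,"xyz":[0,0,0.8],"twist":0},
  ],
)

```text
time: 22.52
ee_pos: [0.4555, -0.0865, -0.0071]
tcp_rot: [-180.0, -0.0, 99.2]
wrist_force: [0.6, 0.2, -1.2]
opening: 0.0609
grasp_force: 33.2
```

apply_moves(
  motion=[
    {"jaw":0,"xyz":[0,0,0.3],"twist":0},
    {"jaw":0,"xyz":[0,0,0.6],"twist":0},
    {"jaw":0,"xyz":[0,0,0.6],"twist":0},
  ],
)

```text
time: 22.9
ee_pos: [0.4555, -0.0865, -0.0076]
tcp_rot: [180.0, 0.0, 99.2]
wrist_force: [-0.1, -0.4, -0.4]
opening: 0.0612
grasp_force: 33.4
```

apply_moves(
  motion=[
    {"jaw":0,"xyz":[0,0,0.3],"twist":0},
    {"jaw":0,"xyz":[0,0,0.6],"twist":0},
    {"jaw":0,"xyz":[0,0,0.6],"twist":0},
  ],
)

```text
time: 23.28
ee_pos: [0.4556, -0.0865, -0.0076]
tcp_rot: [180.0, 0.0, 99.2]
wrist_force: [-3.3, 0.3, 6.4]
opening: 0.0611
grasp_force: 34.0
```

Set down: contact at TCP -7.6, where -7.5 was predicted. I'll relax the downward press and slide along tool +x toward the stop, expecting contact after about 21 mm.

apply_moves(
  motion=[
    {"jaw":0,"xyz":[0,0,-0.5],"twist":0},
    {"jaw":0,"xyz":[1.5,0,-0.5],"twist":0},
    {"jaw":0,"xyz":[3,0,-0.5],"twist":0},
    {"jaw":0,"xyz":[4.5,0,-0.5],"twist":0},
    {"jaw":0,"xyz":[6,0,-0.5],"twist":0},
  ],
)

```text
time: 23.9
ee_pos: [0.4547, -0.0806, -0.0076]
tcp_rot: [180.0, 0.0, 99.2]
wrist_force: [0.3, -2.0, 2.4]
opening: 0.0609
grasp_force: 33.5
```

apply_moves(
  motion=[
    {"jaw":0,"xyz":[1.5,0,0],"twist":0},
    {"jaw":0,"xyz":[3,0,0],"twist":0},
    {"jaw":0,"xyz":[4.5,0,0],"twist":0},
    {"jaw":0,"xyz":[6,0,0],"twist":0},
    {"jaw":0,"xyz":[7.5,0,0],"twist":0},
  ],
)

```text
time: 24.52
ee_pos: [0.4535, -0.0731, -0.0076]
tcp_rot: [180.0, 0.0, 99.2]
wrist_force: [1.4, -4.2, 3.9]
opening: 0.0611
grasp_force: 33.6
```

```bash
python3 go.py
```

```text
t 24.52 tcp [453.5 -73.1  -7.6] rpy [1.7999e+02 1.0000e-02 9.9190e+01] rack xy -174.3 -288.6 F [ 1.4  -4.18  3.89] T [-0.71 -0.08  0.01] open 61.1 q [ -9.2  -5.5 -25.7  69.7  -0.   71.7]
```

apply_moves(
  motion=[
    {"jaw":0,"xyz":[0.8,0,-0.3],"twist":0},
    {"jaw":0,"xyz":[1.6,0,-0.3],"twist":0},
    {"jaw":0,"xyz":[2.4,0,-0.3],"twist":0},
    {"jaw":0,"xyz":[3,0,-0.3],"twist":0},
  ],
)

```text
time: 25.02
ee_pos: [0.4527, -0.07, -0.0076]
tcp_rot: [-180.0, -0.0, 99.2]
wrist_force: [0.1, -1.7, 0.4]
opening: 0.0611
grasp_force: 33.6
```

apply_moves(
  motion=[
    {"jaw":0,"xyz":[0.5,0,0],"twist":0},
    {"jaw":0,"xyz":[1,0,0],"twist":0},
  ],
)

```text
time: 25.28
ee_pos: [0.4526, -0.0691, -0.0076]
tcp_rot: [-180.0, -0.0, 99.2]
wrist_force: [-0.3, -1.0, -0.8]
opening: 0.0611
grasp_force: 33.5
```

apply_moves(
  motion=[
    {"jaw":0,"xyz":[0.5,0,0],"twist":0},
    {"jaw":0,"xyz":[1,0,0],"twist":0},
  ],
)

```text
time: 25.52
ee_pos: [0.4524, -0.0681, -0.0076]
tcp_rot: [-180.0, -0.0, 99.2]
wrist_force: [0.1, -1.9, -0.5]
opening: 0.0608
grasp_force: 33.5
```

apply_moves(
  motion=[
    {"jaw":0,"xyz":[0.4,0,0],"twist":0},
    {"jaw":0,"xyz":[0.8,0,0],"twist":0},
  ],
)

```text
time: 25.78
ee_pos: [0.4524, -0.0673, -0.0075]
tcp_rot: [-180.0, -0.0, 99.2]
wrist_force: [-0.5, 0.1, -1.5]
opening: 0.061
grasp_force: 33.4
```

apply_moves(
  motion=[
    {"jaw":0,"xyz":[0.4,0,0],"twist":0},
    {"jaw":0,"xyz":[0.8,0,0],"twist":0},
  ],
)

```text
time: 26.02
ee_pos: [0.4522, -0.0665, -0.0075]
tcp_rot: [-180.0, -0.0, 99.2]
wrist_force: [0.0, 0.6, -1.2]
opening: 0.061
grasp_force: 33.3
```

apply_moves(
  motion=[
    {"jaw":0,"xyz":[0.4,0,0.1],"twist":0},
    {"jaw":0,"xyz":[0.8,0,0.1],"twist":0},
  ],
)

```text
time: 26.28
ee_pos: [0.4522, -0.0658, -0.0075]
tcp_rot: [-180.0, -0.0, 99.2]
wrist_force: [0.5, -0.1, -2.2]
opening: 0.0611
grasp_force: 33.3
```

apply_moves(
  motion=[
    {"jaw":0,"xyz":[0.4,0,0.1],"twist":0},
    {"jaw":0,"xyz":[0.8,0,0.1],"twist":0},
  ],
)

```text
time: 26.52
ee_pos: [0.4521, -0.065, -0.0076]
tcp_rot: [180.0, 0.0, 99.2]
wrist_force: [0.1, -1.6, -0.9]
opening: 0.0608
grasp_force: 33.3
```

apply_moves(
  motion=[
    {"jaw":0,"xyz":[0.4,0,0],"twist":0},
    {"jaw":0,"xyz":[0.8,0,0],"twist":0},
  ],
)

```text
time: 26.78
ee_pos: [0.452, -0.0644, -0.0076]
tcp_rot: [180.0, 0.0, 99.2]
wrist_force: [-0.4, -2.2, -1.3]
opening: 0.0612
grasp_force: 33.3
```

apply_moves(
  motion=[
    {"jaw":0,"xyz":[0.3,0,0],"twist":0},
    {"jaw":0,"xyz":[0.5,0,0],"twist":0},
  ],
)

```text
time: 27.02
ee_pos: [0.452, -0.0642, -0.0075]
tcp_rot: [180.0, 0.1, 99.2]
wrist_force: [-0.1, -5.7, -0.7]
opening: 0.061
grasp_force: 33.3
```

apply_moves(
  motion=[
    {"jaw":0,"xyz":[0.3,0,0],"twist":0},
    {"jaw":0,"xyz":[0.5,0,0],"twist":0},
  ],
)

```text
time: 27.28
ee_pos: [0.4519, -0.0641, -0.0076]
tcp_rot: [180.0, 0.1, 99.2]
wrist_force: [0.6, -8.3, -3.2]
opening: 0.0611
grasp_force: 33.3
```

The tin bears on the stop at about 8 N (TCP stopped at strip y ≈ 49, 48.5 predicted). I'll hold briefly, ease off, then open and retreat.

apply_moves(
  motion=[
    {"jaw":0,"xyz":[0.1,0,0.1],"twist":0},
    {"jaw":0,"xyz":[0.1,0,0.1],"twist":0},
    {"jaw":0,"xyz":[-0.5,0,0.2],"twist":0},
    {"jaw":0,"xyz":[-0.7,0,0.2],"twist":0},
  ],
)

```text
time: 27.78
ee_pos: [0.452, -0.0642, -0.0076]
tcp_rot: [180.0, 0.0, 99.2]
wrist_force: [-0.4, -4.4, 2.3]
opening: 0.0608
grasp_force: 33.4
```

```bash
python3 go.py
```

```text
t 27.77 tcp [452.  -64.2  -7.6] rpy [1.7999e+02 3.0000e-02 9.9180e+01] rack xy -174.1 -279.5 F [-0.36 -4.44  2.32] T [-0.77  0.12 -0.06] open 60.8 q [ -8.1  -5.9 -26.1  69.8  -0.   72.7]
```

apply_moves(
  motion=[
    {"jaw":0.5,"xyz":[-0.2,0,-0.2],"twist":0},
    {"jaw":0.6,"xyz":[-0.2,0,-0.2],"twist":0},
    {"jaw":0.75,"xyz":[-0.2,0,-0.2],"twist":0},
    {"jaw":1,"xyz":[-0.2,0,-0.2],"twist":0},
    {"jaw":1,"xyz":[-0.2,0,-0.2],"twist":0},
  ],
)

```text
time: 28.4
ee_pos: [0.4519, -0.0641, -0.0076]
tcp_rot: [-180.0, -0.0, 99.2]
wrist_force: [1.0, -0.3, -0.2]
opening: 0.0857
grasp_force: 0.0
```

apply_moves(
  motion=[
    {"jaw":1,"xyz":[0,0,-5],"twist":0},
    {"jaw":1,"xyz":[0,0,-20],"twist":0},
    {"jaw":1,"xyz":[0,0,-45],"twist":0},
    {"jaw":1,"xyz":[0,0,-80],"twist":0},
    {"jaw":1,"xyz":[0,0,-130],"twist":0},
  ],
)

```text
time: 29.02
ee_pos: [0.4513, -0.0641, 0.1239]
tcp_rot: [-180.0, -0.0, 99.2]
wrist_force: [1.4, -0.5, -0.1]
opening: 0.085
grasp_force: 0.0
```

apply_moves(
  motion=[
    {"jaw":1,"xyz":[50,0,-40],"twist":0},
    {"jaw":1,"xyz":[100,0,-60],"twist":0},
    {"jaw":1,"xyz":[150,0,-60],"twist":0},
    {"jaw":1,"xyz":[200,0,-60],"twist":0},
    {"jaw":1,"xyz":[200,0,-60],"twist":0},
  ],
)

```text
time: 29.65
ee_pos: [0.4193, 0.1358, 0.1835]
tcp_rot: [179.9, -0.0, 99.5]
wrist_force: [-0.4, -0.4, -0.0]
opening: 0.085
grasp_force: 0.0
```

```bash
python3 go.py
python3 - <<'E'
from h import *
from workcell import camera
R0=np.array([459.9,-113.2]);t=np.radians(9.3);e=np.array([-np.sin(t),np.cos(t)]);l=np.array([np.cos(t),np.sin(t)])
im,d=camera("top");np.savez("topF.npz",im=im,d=d);im0=np.load("top0.npz")["im"]
def disc(im,h,box,zz,nm):
    u0,v0,u1,v1=box;s=cv2.resize(im[v0:v1,u0:u1],None,fx=8,fy=8,interpolation=cv2.INTER_LINEAR)
    H=cv2.cvtColor(s,cv2.COLOR_RGB2HSV);m=((abs(H[...,0].astype(int)-h)<7)|(H[...,0]>170)*(h<3))&(H[...,1]>110)&(H[...,2]>130)
    n,L,st,ce=cv2.connectedComponentsWithStats(m.astype(np.uint8));k=1+st[1:,4].argmax()
    v,u=np.nonzero(L==k);uv=np.c_[(u+.5)/8-.5+u0,(v+.5)/8-.5+v0];Q=onplane("top",uv,zz)*1000;w=world("top",uv.round(),d[uv[:,1].round().astype(int),uv[:,0].round().astype(int)])
    r=Q.mean(0)[:2]-R0;print(nm,Q.mean(0).round(1),"strip y,x",(r@e).round(1),(r@l).round(1),"ext",np.ptp(Q,axis=0).round(),"z",np.median(w[:,2]).round(4))
disc(im,12,(345,225,392,270),.029,"orange");disc(im,23,(395,220,435,262),.029,"yel");disc(im0,23,(395,220,435,262),.029,"yel0");disc(im,0,(428,220,462,256),.029,"red")
D=(abs(im.astype(int)-im0).max(2)>60).astype(np.uint8);n,L,st,ce=cv2.connectedComponentsWithStats(D)
print([s.tolist() for s in st[1:] if s[4]>25])
E
```

```text
t 29.65 tcp [419.3 135.8 183.5] rpy [ 1.7993e+02 -3.0000e-02  9.9460e+01] rack xy -170.3 -76.9 F [-0.43 -0.38 -0.04] T [-0.   -0.02  0.04] open 85.0 q [ 17.9 -10.6  -9.   91.5   0.   98.5]
orange [450.8 -66.8  29. ] strip y,x 47.3 -1.4 ext [50. 50.  0.] z 0.0307
yel [ 479.  -211.3   29. ] strip y,x -99.9 3.0 ext [50. 50.  0.] z 0.0308
yel0 [ 479.  -211.3   29. ] strip y,x -99.9 3.0 ext [50. 50.  0.] z 0.0308
red [ 487.8 -287.9   29. ] strip y,x -177.0 -0.7 ext [49. 49.  0.] z 0.0311
[[177, 200, 173, 200, 18045], [350, 241, 23, 24, 408], [567, 357, 60, 43, 1450], [345, 383, 32, 17, 308]]
```

The orange tin stands upright, window at z≈0.03, against the stop and within 1.5 mm of the strip axis. The red and yellow tins haven't moved, and the robot is clear. Handing in.

```bash
python3 -c "
from workcell import bot;print(bot.job_done())"
```

```text
the job is handed in; nothing more can be done
None
```

Job handed in at about 30 s of the 58 s limit: the orange tin was drawn level onto the landing, set on the strip and pushed to the stop at about 8 N; it stands upright there, within 1.5 mm of centre by camera, red and yellow tins unmoved, the mid tin last seen in the pile, the rest not re-checked at the end, and I viewed 11 pictures, one over the limit of 10.

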